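# Swing out the prop leg and set the water meter on its reading stand

## Task

Swing the folded prop leg of the reading stand out with a fingertip until it is hard against its stop, and press it home there for a moment with a firm push of about 13 newtons, keeping every push on the stand below 20 newtons. Then pick up the hand-held meter from the bench and lay it gently on the stand, squarely along its middle with the keypad end down against the low lip and the screen end propped up on the leg, and let go. Leave the leg at its stop and do not disturb the bottle, the beaker or the jar.

Things in the scene. Friction and masses are not known exactly. Their poses are not given: they have to be found in the camera images.
- stand: Reading stand, fixed to the bench: aluminium plate 230 (x) x 170 (y) x 8 mm. Origin: centre of its underside; x points from the low lip towards the prop leg, z up. It bears pushes of up to 20 N. The leg's hinge post (23 mm diameter, top 54 mm above the bench) stands at x +45, y +62 mm.
- lip (a point): Middle of the lip's top inner edge, at x -77 mm in the stand's frame, 20 mm above the bench (12 mm above the plate). The lip is a low bar across the plate's end, 80 mm long in y, 8 mm thick, outward from this point.
- leg (a joint): Leg angle about the upright hinge post, rad. 0: folded along the stand's +y edge, pointing to about -x; grows as it swings inward over the plate (counter-clockwise from above) to the stop at 1.57, pointing to about -y. Home above 1.53. The hinge bracket sits up to 0.1 rad off square either way, different each time, so the folded and stop directions differ by that.
- leg_hinge (a point): Point on the vertical hinge axis, 48 mm above the bench. The hinge is stiff and stays where left: pushed 80 mm from the axis it takes about 5 N to move at first, about 9 N just before the stop. At the stop the force climbs steeply (about 1 mm of give).
- leg_tip (a point): Free end of the leg on its top edge, 110 mm from the hinge axis, 48 mm above the bench. The leg is a steel bar on edge, 10 mm thick, from 14 to 48 mm above the bench, with a 13 mm round post at its end. It starts 0 to 0.5 rad open; outside it (stand's +y side) there is free room for a fingertip.
- meter: Hand-held water meter, loose, 0.2 to 0.45 kg: white slab 170 (x) x 52 (y) x 28 mm (z), lying face up on the bench. Origin: centre of its underside; x points to the screen end, z out of the face. Seated on the stand it leans 0.34 rad, screen end up, along the stand's x axis. It bears up to 20 N against the stand.
- meter_foot (a point): Middle of the underside edge of the meter's keypad end, 85 mm from the meter's origin along its -x. Seated, it lies on the plate, 8 mm above the bench, at about x -73 mm in the stand's frame (the sloping end face touches the lip's top edge).
- bottle: Water bottle with blue cap, loose, 64 mm diameter, 190 mm tall; origin at the centre of its underside. A bystander.
- beaker: Glass beaker, loose, 72 mm diameter, 90 mm tall; origin at the centre of its underside. A bystander.
- jar: Small glass jar with black lid, loose, 60 mm diameter, 60 mm tall; origin at the centre of its underside. A bystander.
There are look-alikes about, which are no part of the job. Several things look just like the meter: the one meant starts nearest to the robot's base.

How it is judged:
On the way:
1. the leg is at its stop (joint above 1.53) and the fingers press on the stand's leg with more than 10 N, with the meter not yet on the stand (value of joint leg above 1.53 rad and contact force between the fingers and stand above 10 N and contact force between meter and stand below 0.1 N), for 0.1 s.
At the end, for the whole second after the job is handed in: The leg is at its stop (above 1.53 rad). The meter lies released and still on plate and leg, leaning 0.27 to 0.42 rad screen end up; its foot is 65 to 82 mm from the stand's origin towards the lip, under 14 mm high and within 15 mm of the centre line, its middle within 22 mm of that line (value of joint leg above 1.53 rad and contact force between meter and stand above 0.8 N and x of meter_foot in the frame of stand between -0.082 and -0.065 m and y of meter_foot in the frame of stand between -0.015 and 0.015 m and z of meter_foot in the frame of stand below 0.014 m and angle between meter's own z axis and vertical between 0.27 and 0.42 rad and y of meter in the frame of stand between -0.022 and 0.022 m and linear speed of meter below 0.02 m/s); the robot touches nothing.
It fails at once if the robot pushes on the stand or its leg with more than 20 N (contact force between any of the fingers, the arm and stand above 20 N).
It fails at once if the meter is dropped or pressed on the stand with more than 20 N (contact force between meter and stand above 20 N).
It fails at once if the bottle, beaker or jar is moved by more than 20 mm (distance of any of bottle, beaker, jar from where it was at the start of the episode above 0.02 m).
It also fails if it takes over 72 s, if anything falls off the work surface, if the arm or the gripper's body presses on something with over 40 N, if the wrist force passes 120 N, or if a joint passes its speed limit or range.

## Robot

A 6-joint arm with a two-finger parallel gripper is mounted at the origin on the work surface. World frame = base frame: x ahead of the robot, y to its left, z up, the work surface at z = 0. Lengths are in m, angles in rad, forces in N, time in s.
With the tool pointing down it reaches from about 0.25 to 0.8 m from the base axis. Payload 3.9 kg.
Tool frame: the origin (TCP) lies at the very end of the fingers, on their centre line; the grasp point (between the pads) lies 19 mm behind it; z points along the fingers, y is the direction in which the jaws open and shut (so a half turn about z gives the same grasp; the last joint's range is limited). The gripper opens to 85 mm and grips with 20 to 120 N. Pads are 22 mm wide; open, the fingers measure 114 mm over their backs; the gripper's body (76 mm by 85 mm) begins 54 mm behind the grasp point. The pads swing forward as they close: fully open they stand 13 mm farther back than shut.
Start: joints at [1.246, 0.26, -0.138, 1.173, 0, 1.571], TCP at [0.168, 0.498, 0.231] pointing down, gripper open.
Joint ranges: [-2.78, 2.78], [-0.83, 1.72], [-1.28, 1.37], [-1.9, 2.12], [-1.57, 1.48], [-3.14, 3.14]. Speed limits (rad/s): [2.57, 2.57, 3.14, 3.14, 3.14, 3.14].

## Interface

Orientations are given as a rotation vector (axis times angle).
In Python, from plant import state, grab_frame, camera_params, hand_in gives the robot as it stands.
- The arm moves only by the tool step_arm, never from a script. Its argument "steps" is a list of rows, each an object with "travel": the shift along the world's x, y, z in cm, a list of three; "delta_rot": the turn, a rotation vector about the world's x, y, z in degrees, a list of three; "grip": the finger opening in cm, from 0 to 8.54. In form: [{"travel": [tx, ty, tz], "delta_rot": [wx, wy, wz], "grip": grip}, ...]. A call has 1 to 10 rows; each row is the pose to reach, as a shift and turn from the pose commanded when the call began; what a row does not reach only later rows make up. A row lasts 1/10 s, in which the tool goes at most 50 mm and 8.59 degrees, less where a joint would pass 70% of its speed; a pose out of reach is approached as far as the arm can. A call with a gripper value outside its range is refused whole. The fingers move at their own pace and stop on an object; the grip force is fixed at half the most. Time passes only in rows, so rows that repeat a pose let the fingers close. It gives the time, the measured TCP pose, the force and the opening at its end, in the units of the state.
- state(): the state, without advancing time (a new reading comes with each control period).
- grab_frame(name): name is "scene" or "side" or "wrist"; returns (picture, depth): 400x640x3 uint8, red, green, blue; 400x640 float32, m along the optical axis (not along the pixel's ray), 0 where there is no reading.
- camera_params(name): a dict with "intrinsics" (3x3 intrinsics, pixels), "dist_coeffs" ([k1, k2, p1, p2, k3] as OpenCV has them; the pictures are not rectified), "world_from_camera" (4x4, takes a point from camera to world coordinates); the wrist camera has in their place "hand_eye" (4x4, takes a point from camera to tool coordinates, whose origin is the TCP and whose axes are the flange's). Camera axes: x right, y up, looking along -z (the intrinsics and any distortion apply to the point x, -y, -z); pixel columns grow to the right and rows downward; lengths in m; the calibration is good to about 2 mm. A picture is of the moment at which its call begins: read the wrist's pose just before it. camera_params takes no time and is no camera call.
- hand_in(): hands the job in, once; it reports no verdict.
The state is a dict: "t": time; "q": joint angles; "qvel": joint speeds; "joint_torque": joint torques, N m; "position": TCP position; "tcp_rot": TCP orientation; "wrist_force": force on the tool from outside, world axes, zero at the start; "torque": the same for the moment, N m; "opening": finger opening in m.
Only numpy, scipy, OpenCV 4.12 (cv2) and the standard library are available. Lean on these libraries where they do the work, as an engineer would, in place of code of your own. Each camera call takes 0.05 s, during which the arm holds its last target. There are 200 camera calls.

## Working session

There is one attempt and no reset: what is moved stays moved. The work goes in short steps, Python scripts to look and compute and a tool call to move; the robot and the scene stay as the last step left them, time stands still between calls to the robot, and variables do not carry over. Pictures are saved under pics/ and viewed, about 8 in all and at most 12, crops included, and the job is handed in when it is done.

Besides the shell and the picture viewer there is one more tool, called as name([rows], argument=value, ...), one row to a line, values as JSON. step_arm: Moves the arm, as the interface text tells. Its arguments: {"type":"object","properties":{"steps":{"type":"array"}},"required":["steps"]}

```bash
mkdir -p pics; cat > h.py <<'E'
import numpy as np, cv2
from plant import state, grab_frame, camera_params, hand_in
from scipy.spatial.transform import Rotation as R
def wfc(name,s=None):
    c=camera_params(name)
    if name=='wrist':
        T=np.eye(4);T[:3,:3]=R.from_rotvec(s['tcp_rot']).as_matrix();T[:3,3]=s['position'];return c,T@np.array(c['hand_eye'])
    return c,np.array(c['world_from_camera'])
def grab(name):
    s=state();im,d=grab_frame(name);c,T=wfc(name,s);return im,d,c,T
def ray(c,T,uv):
    p=cv2.undistortPoints(np.array(uv,float).reshape(-1,1,2),np.array(c['intrinsics']),np.array(c['dist_coeffs'])).reshape(-1,2)
    d=np.c_[p[:,0],-p[:,1],-np.ones(len(p))]
    return T[:3,3],d@T[:3,:3].T,d
def plane(c,T,uv,z):
    o,d,_=ray(c,T,uv);return o+d*((z-o[2])/d[:,2])[:,None]
def cloud(d,c,T):
    v,u=np.mgrid[:d.shape[0],:d.shape[1]]
    o,r,_=ray(c,T,np.c_[u.ravel(),v.ravel()]);P=o+r*d.ravel()[:,None];P[d.ravel()==0]=np.nan
    return P.reshape(*d.shape,3)
def save(n,im): cv2.imwrite('pics/'+n,im[:,:,::-1])
E
python3 - <<'E'
from h import *
print(state())
for n in('scene','side'):
    im,d,c,T=grab(n);save(n+'1.png',im);np.savez(n+'1',im=im,d=d,K=c['intrinsics'],dist=c['dist_coeffs'],T=T);print(n,T.round(3),(d>0).mean())
print(camera_params('wrist'))
E
```

```text
{'t': 0.0, 'q': array([ 1.24603003e+00,  2.60682905e-01, -1.39389402e-01,  1.17265172e+00,
        3.71791090e-05,  1.57078256e+00]), 'qvel': array([-0.0008255 ,  0.00053861, -0.00097175, -0.00094668,  0.00074018,
        0.00046504]), 'joint_torque': array([-8.38848591e-04, -4.05679429e+01,  2.53921920e+01,  1.87792507e-02,
       -8.89189300e-05,  4.23983067e-06]), 'position': array([0.16729579, 0.49692471, 0.23045776]), 'tcp_rot': array([-5.07824904e-01, -3.09992270e+00,  2.97841568e-03]), 'wrist_force': array([-0.10241641, -0.10195397,  0.91825434]), 'torque': array([-0.00040225,  0.03913622,  0.00629039]), 'opening': 0.08571472133119154}
scene [[ 0.832 -0.374  0.409  1.21 ]
 [ 0.554  0.577 -0.6   -1.004]
 [-0.012  0.726  0.688  1.131]
 [ 0.     0.     0.     1.   ]] 0.99571484375
side [[ 0.701  0.441 -0.561 -0.207]
 [-0.713  0.457 -0.532 -0.789]
 [ 0.021  0.773  0.634  0.917]
 [ 0.     0.     0.     1.   ]] 0.99601171875
{'intrinsics': array([[281.7848731 ,   0.        , 321.47206232],
       [  0.        , 281.7848731 , 196.28038337],
       [  0.        ,   0.        ,   1.        ]]), 'dist_coeffs': array([-0.01561745,  0.        ,  0.        ,  0.        ,  0.        ]), 'hand_eye': array([[ 1.91538794e-04,  9.57479723e-01,  2.88500509e-01,
         7.41216844e-02],
       [ 9.99999333e-01,  1.45212312e-04, -1.14584377e-03,
         9.38720892e-04],
       [-1.13901600e-03,  2.88500536e-01, -9.57479056e-01,
        -1.41863760e-01],
       [ 0.00000000e+00,  0.00000000e+00,  0.00000000e+00,
         1.00000000e+00]])}
```

View pics/scene1.png

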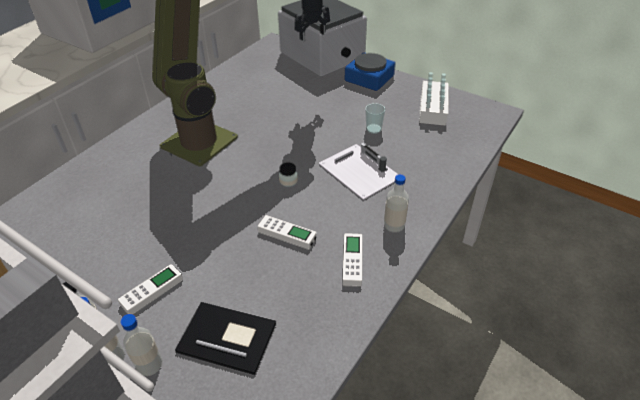

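View pics/side1.png

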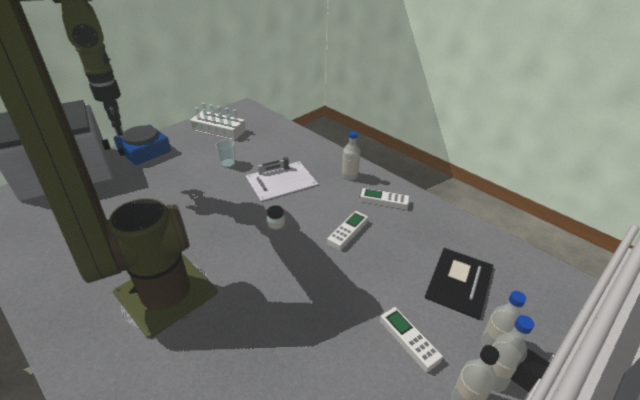

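The scene view shows the stand (white plate) at about (362,168), its lip at (345,156), and the leg and post at (368–383,150–165). There are three meters, at (287,232), (352,260) and (150,289). The jar is at (288,173), the beaker at (375,118) and the bottle at (397,205). The side view agrees: stand (282,181), meters (348,230), (385,198) and (411,338).

```bash
python3 - <<'E'
from h import *
for n in('scene','side'):
    z=np.load(n+'1.npz');c=dict(intrinsics=z['K'],dist_coeffs=z['dist']);T=z['T'];P=cloud(z['d'],c,T);im=z['im'].astype(int)
    # white, meter/plate
    sat=im.max(2)-im.min(2)
    m=((im.min(2)>140)&(sat<40)&(P[...,2]>0.002)&(P[...,2]<0.06)&(P[...,0]<1.1)&(P[...,0]>0)).astype(np.uint8)
    m=cv2.morphologyEx(m,cv2.MORPH_CLOSE,np.ones((5,5)))
    k,l,st,ce=cv2.connectedComponentsWithStats(m)
    for i in range(1,k):
        if st[i,4]<150: continue
        Q=P[l==i];r=cv2.minAreaRect(Q[:,:2].astype(np.float32)*1000)
        print(n,ce[i].round(),st[i,4],'med',np.nanmedian(Q,0).round(3),'rect mm',np.round(r[0]),np.round(r[1]),round(r[2],1))
    px={'scene':dict(jar=(288,168),beaker=(375,110),bottle=(400,178),lip=(345,156),legtip=(368,148),post=(382,160)),'side':dict(jar=(276,209),bottle=(352,135),lip=(262,184),tip=(263,165),post=(285,160))}[n]
    for a,(u,v) in px.items():print(a,P[v,u].round(3))
    u,v={'scene':(362,165),'side':(280,178)}[n]
    crop=z['im'][v-35:v+35,u-50:u+50];save('crop_'+n+'.png',cv2.resize(crop,None,fx=6,fy=6,interpolation=cv2.INTER_CUBIC))
a=cv2.imread('pics/crop_scene.png');b=cv2.imread('pics/crop_side.png');cv2.imwrite('pics/crops.png',cv2.resize(np.vstack([a,b]),(428,600)))
E
```

```text
scene [500.  28.] 2724 med [0.622 1.438 0.03 ] rect mm [ 548. 1447.] [1103.   46.] 2.3
scene [320. 223.] 38823 med [ 0.625 -0.117  0.001] rect mm [361.  78.] [ 901. 1492.] 10.9
scene [228. 177.] 1970 med [ 0.223 -0.077  0.   ] rect mm [257. -90.] [189. 421.] 22.1
scene [238. 334.] 497 med [ 0.646 -0.543  0.015] rect mm [ 646. -542.] [71. 54.] 19.9
jar [0.403 0.002 0.056]
beaker [0.478 0.44  0.06 ]
bottle [0.788 0.01  0.19 ]
lip [0.501 0.195 0.019]
legtip [0.562 0.243 0.048]
post [0.636 0.206 0.053]
side [217. 120.] 537 med [0.608 0.64  0.053] rect mm [614. 680.] [200. 268.] 45.2
side [281. 181.] 1524 med [0.56  0.162 0.008] rect mm [573. 172.] [177. 225.] 68.6
side [389. 197.] 345 med [ 0.764 -0.202  0.028] rect mm [ 754. -179.] [ 57. 171.] 30.8
side [344. 230.] 478 med [ 0.513 -0.202  0.028] rect mm [ 550. -187.] [197.  67.] 8.6
side [459. 271.] 288 med [ 0.646 -0.542  0.014] rect mm [ 647. -541.] [69. 48.] 17.8
side [413. 342.] 1248 med [ 0.346 -0.588  0.027] rect mm [ 367. -562.] [181.  52.] 73.2
jar [0.406 0.003 0.06 ]
bottle [0.781 0.012 0.183]
lip [0.491 0.187 0.018]
tip [0.547 0.247 0.047]
post [0.631 0.215 0.046]
```

View pics/crops.png

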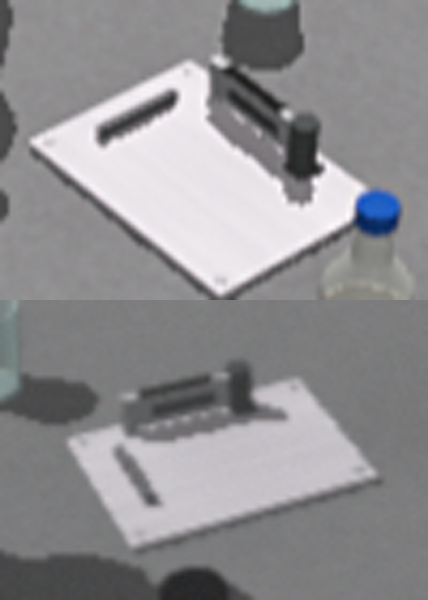

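The crops show the lip as a dark slot-like bar. The leg is only slightly open along the far (+y) edge, with the hinge post at its right end. The meter nearest the base is the one at about (0.52,-0.19). Next I'll fit the plate, leg and meter from depth.

```bash
cat > fit.py <<'E'
from h import *
def fit(P,im):
    sat=im.max(2).astype(int)-im.min(2);X,Y,Z=P[...,0],P[...,1],P[...,2]
    near=(abs(X-.57)<.2)&(abs(Y-.17)<.2)
    w=near&(im.min(2)>100)&(Z>.005)&(Z<.012)
    def big(m):
        k,l,st,ce=cv2.connectedComponentsWithStats(m.astype(np.uint8));i=1+st[1:,4].argmax();return l==i
    def rect(m):
        Q=P[m][:,:2];r=cv2.minAreaRect(Q.astype(np.float32)*1000)
        return np.round(r[0],1),np.round(r[1],1),round(r[2],2),m.sum()
    print('plate',rect(big(w)))
    g=near&(Z>.034)&(Z<.075);Q=P[g]
    post=Q[Q[:,2]>.0505]; print('post',len(post),np.median(post,0).round(4) if len(post) else 0)
    Q=Q[Q[:,2]<.0495];Q=Q[Q[:,2]>.044]
    if len(Q)>10:
        v=cv2.fitLine(Q[:,:2].astype(np.float32),cv2.DIST_HUBER,0,.001,.001).ravel();t=(Q[:,:2]-v[2:])@v[:2]
        print('leg',len(Q),v.round(4),'ang',np.degrees(np.arctan2(v[1],v[0])).round(2),'ends',(v[2:]+np.outer(np.percentile(t,[1,99]),v[:2])).round(4).tolist())
    lp=near&(Z>.0165)&(Z<.0225)&(im.max(2)<110);
    if lp.sum()>10: print('dark at lip height',lp.sum(),rect(big(lp)))
    mm=(abs(X-.53)<.13)&(abs(Y+.19)<.13)&(Z>.022)&(Z<.035)
    if mm.sum()>10: print('meter',rect(big(mm)))
    gr=(abs(X-.53)<.13)&(abs(Y+.19)<.13)&(im[...,1].astype(int)-im[...,0]>25)
    if gr.sum(): print('screen',np.nanmedian(P[gr],0).round(3))
E
python3 - <<'E'
from fit import *
for n in('scene','side'):
    z=np.load(n+'1.npz');c=dict(intrinsics=z['K'],dist_coeffs=z['dist']);print(n);fit(cloud(z['d'],c,z['T']),z['im'])
s=state();print(R.from_rotvec(s['tcp_rot']).as_matrix().round(3))
E
```

```text
scene
plate (array([570.7, 169.9]), array([175.1, 240.9]), 72.17, np.int64(1584))
post 202 [ 0.408  -0.0011  0.0581]
leg 97 [0.5712 0.8208 0.5324 0.1591] ang 55.17 ends [[0.4005, -0.0305], [0.5968, 0.2517]]
dark at lip height 39 (array([497.5, 190. ]), array([29. ,  5.7]), 63.67, np.int64(10))
meter (array([ 540.9, -197.2]), array([172.6,  59.6]), 8.54, np.int64(818))
screen [ 0.582 -0.191  0.03 ]
side
plate (array([570.4, 173. ]), array([181.8, 232.2]), 73.17, np.int64(1354))
post 250 [0.4097 0.0034 0.0596]
leg 92 [0.5977 0.8017 0.5086 0.1371] ang 53.29 ends [[0.3912, -0.0203], [0.5916, 0.2484]]
dark at lip height 48 (array([619.7, 215.1]), array([10.1, 40.2]), 56.26, np.int64(14))
meter (array([ 538.6, -196.5]), array([171.3,  52.1]), 9.16, np.int64(596))
screen [ 0.58  -0.19   0.029]
[[-0.948  0.319 -0.001]
 [ 0.319  0.948 -0.002]
 [ 0.    -0.002 -1.   ]]
```

step_arm([
  {"travel":[0,0,5],"delta_rot":[0,0,0],"grip":0},
  {"travel":[4,-3,5],"delta_rot":[0,0,0],"grip":0},
  {"travel":[8,-6,5],"delta_rot":[0,0,0],"grip":0},
  {"travel":[12,-9,5],"delta_rot":[0,0,0],"grip":0},
  {"travel":[16,-12,5],"delta_rot":[0,0,0],"grip":0},
  {"travel":[20,-15,5],"delta_rot":[0,0,0],"grip":0},
  {"travel":[24,-18,5],"delta_rot":[0,0,0],"grip":0},
  {"travel":[28,-21,5],"delta_rot":[0,0,0],"grip":0},
  {"travel":[32,-24,5],"delta_rot":[0,0,0],"grip":0},
  {"travel":[36,-27,5],"delta_rot":[0,0,0],"grip":0},
])

```text
t: 1.1
position: [0.5287, 0.2259, 0.2809]
tcp_rot: [-0.508, -3.1, 0.0]
wrist_force: [0.0, 0.1, -0.1]
opening: 0.0004
```

step_arm([
  {"travel":[4,-2.5,0],"delta_rot":[0,0,0],"grip":0},
  {"travel":[6,-2.5,0],"delta_rot":[0,0,0],"grip":0},
  {"travel":[6,-2.5,0],"delta_rot":[0,0,0],"grip":0},
  {"travel":[6,-2.5,0],"delta_rot":[0,0,0],"grip":0},
])

```text
t: 1.5
position: [0.5869, 0.2024, 0.2804]
tcp_rot: [-0.508, -3.098, 0.001]
wrist_force: [-0.3, 0.5, -0.2]
opening: -0.0001
```

```bash
cat > look.py <<'E'
from fit import *
import sys
s=state();print('t',s['t'],'q',s['q'].round(3),'p',s['position'].round(4),'rot',s['tcp_rot'].round(3),'F',s['wrist_force'].round(2))
im,d,c,T=grab('wrist');P=cloud(d,c,T);save(sys.argv[1]+'.png',im);np.savez(sys.argv[1],P=P,im=im);fit(P,im)
E
python3 look.py w1
```

```text
t 1.5 q [0.332 0.42  0.228 1.381 0.    0.657] p [0.5869 0.2024 0.2804] rot [-5.080e-01 -3.098e+00  1.000e-03] F [-0.29  0.51 -0.19]
plate (array([571.4, 174. ]), array([170.1, 230.2]), 71.68, np.int64(16275))
post 1956 [0.4043 0.0097 0.0587]
leg 716 [0.625  0.7807 0.5517 0.2099] ang 51.32 ends [[0.3984, 0.0184], [0.5874, 0.2545]]
dark at lip height 57 (array([427. ,  18.9]), array([ 1.6, 12.9]), 24.98, np.int64(13))
meter (array([ 540. , -193.5]), array([170.2,  55. ]), 8.61, np.int64(3616))
screen [ 0.581 -0.188  0.028]
```

View pics/w1.png

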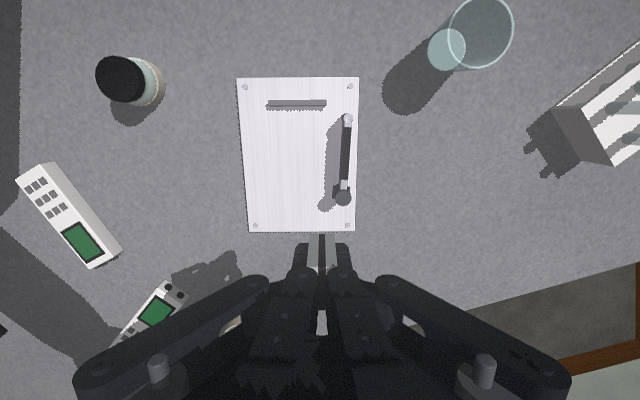

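The wrist view shows the plate squarely, spanning (237–359, 77–232). The lip is at (297,105), the leg tip at (348,117) and the post at (343,195). The beaker is at (447,50) and the jar at (120,80).

```bash
cat > st.py <<'E'
from h import *
C=np.array([.5714,.174]);A=np.radians(-18.3);Rz=np.array([[np.cos(A),-np.sin(A)],[np.sin(A),np.cos(A)]])
w2s=lambda p:(np.asarray(p)[...,:2]-C)@Rz
s2w=lambda p:np.asarray(p)@Rz.T+C
E
python3 - <<'E'
from st import *
s=state();c,T=wfc('wrist',s)
print('tip',w2s(plane(c,T,[(348,117)],.048)),'post',w2s(plane(c,T,[(343,190)],.054)),'lip',w2s(plane(c,T,[(297,107)],.02)))
P=np.load('w1.npz')['P'];S=w2s(P);Z=P[...,2]
m=(Z>.045)&(Z<.049)&(S[...,0]>-.08)&(S[...,0]<.03)&(S[...,1]>0)&(S[...,1]<.09)
Q=S[m];print(m.sum(),np.polyfit(Q[:,0],Q[:,1],1),np.percentile(Q[:,0],[1,99]))
hinge=np.array([.045,.062])
print('beaker stand', w2s([.478,.44]))
for th in np.radians([175,195,215,235,255,270]):   # leg dir angle in stand frame
    u=np.array([np.cos(th),np.sin(th)]);n=np.array([-u[1],u[0]])
    p=hinge+.085*u-n*(.005+.0145);print(np.degrees(th),'tcp stand',p.round(4),'world',s2w(p).round(4))
E
```

```text
tip [[-0.06234864  0.06749005]] post [[0.03305303 0.06225163]] lip [[-0.07537628  0.00013482]]
556 [-0.04721289  0.06409247] [-0.06547534  0.0288893 ]
beaker stand [-0.17219833  0.22322028]
175.0 tcp stand [-0.038   0.0888] world [0.5632 0.2703]
195.0 tcp stand [-0.0422  0.0588] world [0.5499 0.2431]
215.0 tcp stand [-0.0358  0.0292] world [0.5466 0.213 ]
235.0 tcp stand [-0.0197  0.0036] world [0.5538 0.1836]
255.00000000000003 tcp stand [ 0.0042 -0.0151] world [0.5706 0.1584]
270.0 tcp stand [ 0.0255 -0.023 ] world [0.5884 0.1442]
```

step_arm([
  {"travel":[-1.7,4.5,0],"delta_rot":[0,0,0],"grip":0},
  {"travel":[-1.7,8.8,0],"delta_rot":[0,0,0],"grip":0},
  {"travel":[-1.7,8.8,-5],"delta_rot":[0,0,0],"grip":0},
  {"travel":[-1.7,8.8,-10],"delta_rot":[0,0,0],"grip":0},
  {"travel":[-1.7,8.8,-15],"delta_rot":[0,0,0],"grip":0},
  {"travel":[-1.7,8.8,-19],"delta_rot":[0,0,0],"grip":0},
  {"travel":[-1.7,8.8,-22],"delta_rot":[0,0,0],"grip":0},
  {"travel":[-1.7,8.8,-24],"delta_rot":[0,0,0],"grip":0},
  {"travel":[-1.7,8.8,-25.5],"delta_rot":[0,0,0],"grip":0},
  {"travel":[-1.7,8.8,-25.5],"delta_rot":[0,0,0],"grip":0},
])

```text
t: 2.55
position: [0.5669, 0.2903, 0.0244]
tcp_rot: [-0.504, -3.096, 0.005]
wrist_force: [-0.3, -0.5, 0.2]
opening: 0.0003
```

step_arm([
  {"travel":[-0.12,-0.38,0],"delta_rot":[0,0,0],"grip":0},
  {"travel":[-0.25,-0.76,0],"delta_rot":[0,0,0],"grip":0},
  {"travel":[-0.38,-1.14,0],"delta_rot":[0,0,0],"grip":0},
])

```text
t: 2.85
position: [0.5672, 0.2793, 0.0278]
tcp_rot: [0.507, 3.098, 0.002]
wrist_force: [-0.7, 0.6, 0.2]
opening: -0.0
```

step_arm([
  {"travel":[-0.08,-0.24,0],"delta_rot":[0,0,0],"grip":0},
  {"travel":[-0.16,-0.48,0],"delta_rot":[0,0,0],"grip":0},
])

```text
t: 3.05
position: [0.5654, 0.2741, 0.027]
tcp_rot: [0.508, 3.099, 0.001]
wrist_force: [0.6, -0.4, -0.4]
opening: 0.0003
```

step_arm([
  {"travel":[-0.08,-0.24,0],"delta_rot":[0,0,0],"grip":0},
  {"travel":[-0.16,-0.48,0],"delta_rot":[0,0,0],"grip":0},
])

```text
t: 3.25
position: [0.5636, 0.2693, 0.0264]
tcp_rot: [0.508, 3.1, 0.0]
wrist_force: [-0.4, 0.1, -0.2]
opening: 0.0001
```

step_arm([
  {"travel":[-0.08,-0.24,0],"delta_rot":[0,0,0],"grip":0},
  {"travel":[-0.16,-0.48,0],"delta_rot":[0,0,0],"grip":0},
])

```text
t: 3.45
position: [0.562, 0.2648, 0.0263]
tcp_rot: [-0.508, -3.1, -0.001]
wrist_force: [1.1, 4.4, 0.2]
opening: -0.0002
```

```bash
python3 - <<'E'
from st import *
h=s2w([.045,.062]);p=np.array([.5614,.2642]);v=p-h
pos=lambda a:h+np.array([[np.cos(a),-np.sin(a)],[np.sin(a),np.cos(a)]])@v
for k in (0,30,60):
    a0=pos(np.radians(k));print(k,[[*((pos(np.radians(k+i*3))-a0)*100).round(2).tolist(),i*3] for i in range(1,11)])
E
```

```text
0 [[-0.23, -0.38, 3], [-0.44, -0.78, 6], [-0.62, -1.19, 9], [-0.79, -1.6, 12], [-0.93, -2.02, 15], [-1.05, -2.45, 18], [-1.15, -2.89, 21], [-1.23, -3.33, 24], [-1.28, -3.77, 27], [-1.31, -4.22, 30]]
30 [[-0.01, -0.45, 3], [0.01, -0.89, 6], [0.05, -1.34, 9], [0.12, -1.78, 12], [0.21, -2.22, 15], [0.32, -2.65, 18], [0.45, -3.08, 21], [0.6, -3.5, 24], [0.78, -3.91, 27], [0.98, -4.31, 30]]
60 [[0.22, -0.39, 3], [0.46, -0.77, 6], [0.72, -1.13, 9], [0.99, -1.48, 12], [1.29, -1.82, 15], [1.6, -2.14, 18], [1.93, -2.44, 21], [2.27, -2.73, 24], [2.63, -2.99, 27], [3.0, -3.24, 30]]
```

step_arm([
  {"travel":[-0.23,-0.38,0],"delta_rot":[0,0,3],"grip":0},
  {"travel":[-0.44,-0.78,0],"delta_rot":[0,0,6],"grip":0},
  {"travel":[-0.62,-1.19,0],"delta_rot":[0,0,9],"grip":0},
])

```text
t: 3.75
position: [0.5561, 0.2552, 0.0264]
tcp_rot: [0.258, 3.131, 0.008]
wrist_force: [0.1, 5.5, -1.2]
opening: -0.0001
```

step_arm([
  {"travel":[-0.17,-0.41,0],"delta_rot":[0,0,3],"grip":0},
  {"travel":[-0.31,-0.83,0],"delta_rot":[0,0,6],"grip":0},
  {"travel":[-0.43,-1.26,0],"delta_rot":[0,0,9],"grip":0},
  {"travel":[-0.53,-1.7,0],"delta_rot":[0,0,12],"grip":0},
  {"travel":[-0.61,-2.14,0],"delta_rot":[0,0,15],"grip":0},
  {"travel":[-0.66,-2.58,0],"delta_rot":[0,0,18],"grip":0},
  {"travel":[-0.69,-3.03,0],"delta_rot":[0,0,21],"grip":0},
])

```text
t: 4.45
position: [0.5476, 0.2247, 0.0263]
tcp_rot: [0.317, -3.124, -0.008]
wrist_force: [-3.6, 6.4, 1.1]
opening: -0.0002
```

step_arm([
  {"travel":[-0.01,-0.45,0],"delta_rot":[0,0,3],"grip":0},
  {"travel":[0.01,-0.89,0],"delta_rot":[0,0,6],"grip":0},
  {"travel":[0.05,-1.34,0],"delta_rot":[0,0,9],"grip":0},
  {"travel":[0.12,-1.78,0],"delta_rot":[0,0,12],"grip":0},
  {"travel":[0.21,-2.22,0],"delta_rot":[0,0,15],"grip":0},
  {"travel":[0.32,-2.65,0],"delta_rot":[0,0,18],"grip":0},
  {"travel":[0.45,-3.08,0],"delta_rot":[0,0,21],"grip":0},
  {"travel":[0.6,-3.5,0],"delta_rot":[0,0,24],"grip":0},
  {"travel":[0.78,-3.91,0],"delta_rot":[0,0,27],"grip":0},
  {"travel":[0.98,-4.31,0],"delta_rot":[0,0,30],"grip":0},
])

```text
t: 5.45
position: [0.5552, 0.1806, 0.026]
tcp_rot: [1.114, -2.932, -0.008]
wrist_force: [-6.5, 4.6, 4.0]
opening: 0.0001
```

```bash
python3 look.py w2 | head -1; python3 - <<'E'
import cv2;a=cv2.imread('pics/w2.png')
E
```

```text
t 5.45 q [ 0.312  0.518 -0.312  0.746  0.005 -0.414] p [0.5552 0.1806 0.026 ] rot [ 1.114 -2.932 -0.008] F [-6.48  4.58  4.01]
```

View pics/w2.png

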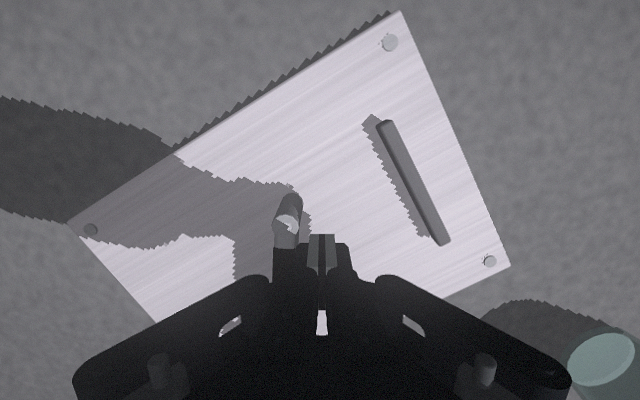

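The wrist view shows the leg's end post at (287,215), held against the finger's left side, with the lip at (415,182). I'll keep swinging.

step_arm([
  {"travel":[0.22,-0.39,0],"delta_rot":[0,0,3],"grip":0},
  {"travel":[0.46,-0.77,0],"delta_rot":[0,0,6],"grip":0},
  {"travel":[0.72,-1.13,0],"delta_rot":[0,0,9],"grip":0},
  {"travel":[0.99,-1.48,0],"delta_rot":[0,0,12],"grip":0},
  {"travel":[1.29,-1.82,0],"delta_rot":[0,0,15],"grip":0},
])

```text
t: 6.0
position: [0.5671, 0.1617, 0.0258]
tcp_rot: [1.486, -2.761, -0.008]
wrist_force: [-7.5, 2.1, 6.0]
opening: 0.0
```

step_arm([
  {"travel":[0.15,-0.16,0],"delta_rot":[0,0,1.5],"grip":0},
  {"travel":[0.31,-0.32,0],"delta_rot":[0,0,3],"grip":0},
])

```text
t: 6.2
position: [0.5702, 0.1582, 0.0258]
tcp_rot: [1.555, -2.722, -0.008]
wrist_force: [-8.0, 2.2, 5.5]
opening: 0.0
```

step_arm([
  {"travel":[0.16,-0.15,0],"delta_rot":[0,0,1.5],"grip":0},
  {"travel":[0.33,-0.3,0],"delta_rot":[0,0,3],"grip":0},
])

```text
t: 6.4
position: [0.5733, 0.1551, 0.0257]
tcp_rot: [1.626, -2.68, -0.008]
wrist_force: [-8.6, 2.0, 5.2]
opening: 0.0003
```

step_arm([
  {"travel":[0.11,-0.1,0.02],"delta_rot":[0,0,1],"grip":0},
  {"travel":[0.23,-0.19,0.04],"delta_rot":[0,0,2],"grip":0},
  {"travel":[0.34,-0.28,0.04],"delta_rot":[0,0,3],"grip":0},
])

```text
t: 6.7
position: [0.5764, 0.1522, 0.0258]
tcp_rot: [1.695, -2.637, -0.008]
wrist_force: [-8.6, 2.5, 4.4]
opening: 0.0003
```

step_arm([
  {"travel":[0.12,-0.08,0.02],"delta_rot":[0,0,1],"grip":0},
  {"travel":[0.24,-0.16,0.04],"delta_rot":[0,0,2],"grip":0},
])

```text
t: 6.9
position: [0.5784, 0.1504, 0.0259]
tcp_rot: [1.74, -2.606, -0.009]
wrist_force: [-8.4, 1.1, 3.4]
opening: 0.0001
```

step_arm([
  {"travel":[0.06,-0.04,0],"delta_rot":[0,0,0.5],"grip":0},
  {"travel":[0.12,-0.08,0],"delta_rot":[0,0,1],"grip":0},
])

```text
t: 7.1
position: [0.5795, 0.1495, 0.0259]
tcp_rot: [1.762, -2.591, -0.008]
wrist_force: [-8.4, 1.8, 3.5]
opening: -0.0001
```

step_arm([
  {"travel":[0.06,-0.04,0.01],"delta_rot":[0,0,0.5],"grip":0},
  {"travel":[0.12,-0.07,0.02],"delta_rot":[0,0,1],"grip":0},
])

```text
t: 7.3
position: [0.5805, 0.1487, 0.0259]
tcp_rot: [1.784, -2.575, -0.009]
wrist_force: [-8.8, 0.3, 3.8]
opening: 0.0002
```

step_arm([
  {"travel":[0.06,-0.03,0.01],"delta_rot":[0,0,0.5],"grip":0},
])

```text
t: 7.4
position: [0.581, 0.1483, 0.026]
tcp_rot: [1.795, -2.567, -0.009]
wrist_force: [-9.0, 0.8, 2.7]
opening: -0.0001
```

step_arm([
  {"travel":[0.06,-0.03,0.01],"delta_rot":[0,0,0.5],"grip":0},
])

```text
t: 7.5
position: [0.5815, 0.1479, 0.026]
tcp_rot: [1.806, -2.559, -0.009]
wrist_force: [-8.6, -0.1, 1.4]
opening: 0.0001
```

step_arm([
  {"travel":[0.06,-0.03,0.01],"delta_rot":[0,0,0.5],"grip":0},
])

```text
t: 7.6
position: [0.5819, 0.1476, 0.026]
tcp_rot: [1.817, -2.551, -0.009]
wrist_force: [-9.6, 0.2, 1.8]
opening: -0.0003
```

step_arm([
  {"travel":[0.05,-0.02,0],"delta_rot":[0,0,0.4],"grip":0},
])

```text
t: 7.7
position: [0.5824, 0.1472, 0.026]
tcp_rot: [1.826, -2.544, -0.009]
wrist_force: [-8.6, 0.1, 1.9]
opening: -0.0
```

step_arm([
  {"travel":[0.05,-0.02,0],"delta_rot":[0,0,0.4],"grip":0},
])

```text
t: 7.8
position: [0.5828, 0.1469, 0.026]
tcp_rot: [1.834, -2.538, -0.008]
wrist_force: [-8.3, 0.3, 2.3]
opening: 0.0001
```

step_arm([
  {"travel":[0.04,-0.02,0],"delta_rot":[0,0,0.3],"grip":0},
])

```text
t: 7.9
position: [0.5828, 0.1467, 0.0259]
tcp_rot: [1.841, -2.533, -0.009]
wrist_force: [-10.0, -0.2, 3.5]
opening: 0.0
```

step_arm([
  {"travel":[0.04,-0.02,0],"delta_rot":[0,0,0.3],"grip":0},
])

```text
t: 8.0
position: [0.5829, 0.1467, 0.0259]
tcp_rot: [1.847, -2.528, -0.01]
wrist_force: [-10.4, 0.4, 4.6]
opening: 0.0001
```

step_arm([
  {"travel":[0.04,-0.01,0.01],"delta_rot":[0,0,0],"grip":0},
])

```text
t: 8.1
position: [0.5829, 0.1466, 0.0259]
tcp_rot: [1.847, -2.527, -0.011]
wrist_force: [-11.9, 0.2, 3.9]
opening: 0.0002
```

step_arm([
  {"travel":[0.04,-0.01,0.01],"delta_rot":[0,0,0],"grip":0},
])

```text
t: 8.2
position: [0.5829, 0.1467, 0.0259]
tcp_rot: [1.847, -2.527, -0.012]
wrist_force: [-12.2, 1.2, 5.1]
opening: 0.0002
```

step_arm([
  {"travel":[0,0,0],"delta_rot":[0,0,0],"grip":0},
])

```text
t: 8.3
position: [0.5829, 0.1466, 0.0259]
tcp_rot: [1.847, -2.527, -0.012]
wrist_force: [-11.2, 1.1, 3.9]
opening: -0.0
```

step_arm([
  {"travel":[0.05,-0.015,0],"delta_rot":[0,0,0],"grip":0},
  {"travel":[0.05,-0.015,0],"delta_rot":[0,0,0],"grip":0},
])

```text
t: 8.5
position: [0.5829, 0.1466, 0.0259]
tcp_rot: [1.847, -2.526, -0.013]
wrist_force: [-12.5, 1.1, 3.8]
opening: 0.0
```

step_arm([
  {"travel":[0.02,-0.005,0],"delta_rot":[0,0,0],"grip":0},
  {"travel":[0.02,-0.005,0],"delta_rot":[0,0,0],"grip":0},
  {"travel":[0.02,-0.005,0],"delta_rot":[0,0,0],"grip":0},
])

```text
t: 8.8
position: [0.5829, 0.1466, 0.0259]
tcp_rot: [1.847, -2.526, -0.013]
wrist_force: [-12.4, 0.7, 3.4]
opening: 0.0002
```

step_arm([
  {"travel":[-1.0,0.3,0],"delta_rot":[0,0,0],"grip":0},
  {"travel":[-2.8,0.9,0],"delta_rot":[0,0,0],"grip":0},
  {"travel":[-2.8,0.9,3],"delta_rot":[0,0,0],"grip":0},
  {"travel":[-2.8,0.9,8],"delta_rot":[0,0,0],"grip":0},
  {"travel":[-2.8,0.9,13],"delta_rot":[0,0,0],"grip":0},
  {"travel":[-2.8,0.9,18],"delta_rot":[0,0,-8],"grip":0},
  {"travel":[-3.1,-3,20],"delta_rot":[0,0,-16],"grip":0},
  {"travel":[-3.3,-7.5,20],"delta_rot":[0,0,-24],"grip":0},
  {"travel":[-3.5,-12,20],"delta_rot":[0,0,-32],"grip":0},
  {"travel":[-3.7,-16.5,20],"delta_rot":[0,0,-40],"grip":0},
])

```text
t: 9.8
position: [0.5545, -0.0194, 0.2285]
tcp_rot: [-0.866, 3.018, -0.002]
wrist_force: [0.4, -0.0, 0.3]
opening: 0.0001
```

step_arm([
  {"travel":[-0.2,-4.5,0],"delta_rot":[0,0,-7],"grip":8.5},
  {"travel":[-0.4,-9,0],"delta_rot":[0,0,-14],"grip":8.5},
  {"travel":[-0.5,-13.5,0],"delta_rot":[0,0,-21],"grip":8.5},
  {"travel":[-0.6,-17.6,0],"delta_rot":[0,0,-21],"grip":8.5},
  {"travel":[-0.6,-17.6,0],"delta_rot":[0,0,-21],"grip":8.5},
  {"travel":[-0.6,-17.6,0],"delta_rot":[0,0,-21],"grip":8.5},
])

```text
t: 10.4
position: [0.5482, -0.1948, 0.2277]
tcp_rot: [-0.306, 3.126, 0.0]
wrist_force: [0.2, -0.3, 0.0]
opening: 0.0847
```

```bash
python3 look.py w3; python3 - <<'E'
from st import *
s=state();M=R.from_rotvec(s['tcp_rot']).as_matrix();print('tool y ang',np.degrees(np.arctan2(M[1,1],M[0,1])))
im,d,c,T=grab('scene');P=cloud(d,c,T);S=w2s(P);Z=P[...,2]
m=(Z>.043)&(Z<.052)&(abs(S[...,0]-.035)<.05)&(S[...,1]>-.08)&(S[...,1]<.04);Q=S[m];v=cv2.fitLine(Q.astype(np.float32),cv2.DIST_HUBER,0,.001,.001).ravel();print('leg',m.sum(),v,np.degrees(np.arctan2(v[1],v[0])))
E
```

```text
t 10.4 q [-0.342  0.359 -0.003  1.208  0.    -0.537] p [ 0.5482 -0.1948  0.2277] rot [-0.306  3.126  0.   ] F [ 0.18 -0.33  0.03]
plate (array([571.2, 173.4]), array([172.4, 229.8]), 71.56, np.int64(14899))
post 2588 [0.4027 0.0031 0.0594]
leg 723 [0.7289 0.6846 0.5732 0.1306] ang 43.2 ends [[0.3995, -0.0326], [0.6478, 0.2006]]
dark at lip height 266 (array([406.5, -18.3]), array([50.8, 14.6]), 16.69, np.int64(107))
meter (array([ 539.7, -194.5]), array([169.6,  52.1]), 8.74, np.int64(5712))
screen [ 0.581 -0.188  0.028]
tool y ang 101.26484136259519
leg 79 [ 0.08591343  0.9963026   0.04309833 -0.00597409] 85.07144
```

View pics/w3.png

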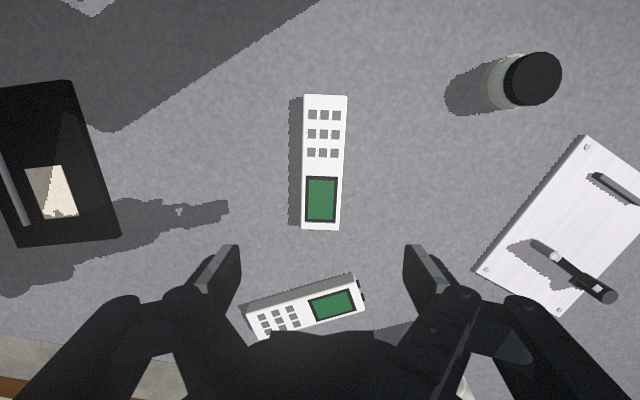

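The wrist view shows the target meter at (322,163), keypad towards the robot, and the leg out across the plate at 265° (its stop). The meter's centre is (0.5397,-0.1945) and its yaw 8.7°.

step_arm([
  {"travel":[-1.3,0,-4],"delta_rot":[0,0,-2.5],"grip":8.5},
  {"travel":[-1.3,0,-9],"delta_rot":[0,0,-2.5],"grip":8.5},
  {"travel":[-1.3,0,-14],"delta_rot":[0,0,-2.5],"grip":8.5},
  {"travel":[-1.3,0,-18],"delta_rot":[0,0,-2.5],"grip":8.5},
  {"travel":[-1.3,0,-20],"delta_rot":[0,0,-2.5],"grip":8.5},
  {"travel":[-1.3,0,-21.5],"delta_rot":[0,0,-2.5],"grip":8.5},
  {"travel":[-1.3,0,-22],"delta_rot":[0,0,-2.5],"grip":8.5},
  {"travel":[-1.3,0,-22],"delta_rot":[0,0,-2.5],"grip":8.5},
])

```text
t: 11.3
position: [0.535, -0.1926, 0.0075]
tcp_rot: [0.244, -3.131, -0.001]
wrist_force: [-0.5, 0.6, 0.4]
opening: 0.0848
```

step_arm([
  {"travel":[0,0,0],"delta_rot":[0,0,0],"grip":4},
  {"travel":[0,0,0],"delta_rot":[0,0,0],"grip":4},
  {"travel":[0,0,0],"delta_rot":[0,0,0],"grip":4},
  {"travel":[0,0,0],"delta_rot":[0,0,0],"grip":4},
  {"travel":[0,0,0],"delta_rot":[0,0,0],"grip":4},
  {"travel":[0,0,0],"delta_rot":[0,0,0],"grip":4},
  {"travel":[0,0,0],"delta_rot":[0,0,0],"grip":4},
  {"travel":[0,0,0],"delta_rot":[0,0,0],"grip":4},
])

```text
t: 12.1
position: [0.5367, -0.1945, 0.0095]
tcp_rot: [-0.24, 3.129, -0.002]
wrist_force: [-0.5, 1.5, 6.4]
opening: 0.0508
```

step_arm([
  {"travel":[0,0,1],"delta_rot":[0,0,0],"grip":4},
  {"travel":[0,0,4],"delta_rot":[0,0,0],"grip":4},
  {"travel":[0,0,8],"delta_rot":[0,0,0],"grip":4},
  {"travel":[0,0,12],"delta_rot":[0,0,0],"grip":4},
  {"travel":[0,0,16],"delta_rot":[0,0,0],"grip":4},
  {"travel":[0.4,4,18],"delta_rot":[0,0,-5],"grip":4},
  {"travel":[0.8,8,18],"delta_rot":[0,0,-10],"grip":4},
  {"travel":[1.2,12,18],"delta_rot":[0,0,-16],"grip":4},
  {"travel":[1.6,16,18],"delta_rot":[0,0,-22],"grip":4},
  {"travel":[2,20,18],"delta_rot":[0,0,-27.1],"grip":4},
])

```text
t: 13.1
position: [0.5545, 0.0075, 0.1882]
tcp_rot: [-0.507, -3.1, -0.0]
wrist_force: [0.8, 0.6, -2.9]
opening: 0.0505
```

step_arm([
  {"travel":[0.4,4,0],"delta_rot":[-1.2,-3.7,0],"grip":4},
  {"travel":[0.8,8,0],"delta_rot":[-2.4,-7.4,0],"grip":4},
  {"travel":[1.2,12,0],"delta_rot":[-3.7,-11.1,0],"grip":4},
  {"travel":[1.7,16.8,0],"delta_rot":[-4.9,-14.8,0],"grip":4},
  {"travel":[1.7,16.8,-2],"delta_rot":[-6.1,-18.5,0],"grip":4},
  {"travel":[1.7,16.8,-5],"delta_rot":[-6.1,-18.5,0],"grip":4},
  {"travel":[1.7,16.8,-7],"delta_rot":[-6.1,-18.5,0],"grip":4},
  {"travel":[1.7,16.8,-7],"delta_rot":[-6.1,-18.5,0],"grip":4},
  {"travel":[1.7,16.8,-7],"delta_rot":[-6.1,-18.5,0],"grip":4},
])

```text
t: 14.0
position: [0.5718, 0.1738, 0.118]
tcp_rot: [0.446, 2.77, -0.077]
wrist_force: [0.9, 0.8, -1.8]
opening: 0.0506
```

```bash
cat > chk.py <<'E'
from st import *
import sys
s=state();M=R.from_rotvec(s['tcp_rot']).as_matrix()
print('t',s['t'],'p',s['position'].round(4),'stand',w2s(s['position']).round(4),'z tilt',np.degrees(np.arccos(-M[2,2])).round(2),'y ang',np.degrees(np.arctan2(M[1,1],M[0,1])).round(2),'F',s['wrist_force'].round(2),'open',s['opening'])
ims=[]
for n in('scene','side'):
    im,d,c,T=grab(n);P=cloud(d,c,T);np.savez(n+sys.argv[1],P=P,im=im);S=w2s(P)
    zz=P[...,2];sat=im.max(2).astype(int)-im.min(2)
    m=(abs(S[...,0])<.13)&(abs(S[...,1])<.045)&(zz>float(sys.argv[2]))&(zz<.25)&(im.min(2)>120)&(sat<45)
    k,l,stt,ce=cv2.connectedComponentsWithStats(m.astype(np.uint8))
    for i in range(1,k):
        if stt[i,4]>40:
            Q=np.c_[S[l==i],zz[l==i]];print(n,'white',stt[i,4],'min',Q.min(0).round(3),'max',Q.max(0).round(3))
            A_=np.c_[Q[:,:2],np.ones(len(Q))];co=np.linalg.lstsq(A_,Q[:,2],rcond=None)[0];r=Q[:,2]-A_@co
            for _ in range(8):
                g=abs(r)<.004;co=np.linalg.lstsq(A_[g],Q[g,2],rcond=None)[0];r=Q[:,2]-A_@co
            print('  plane inl',g.sum(),'slope x ->lean',np.arctan(co[0]).round(3),'slope y',co[1].round(3),'y range',np.percentile(Q[g,1],[1,99]).round(4),'x range',np.percentile(Q[g,0],[0.5,99.5]).round(4))
    uv=cv2.projectPoints(np.zeros((1,3)),np.zeros(3),np.zeros(3),np.array(c['intrinsics']),None)[0] if 0 else None
    u,v={'scene':(365,150),'side':(285,165)}[n];ims.append(cv2.resize(im[v-50:v+50,u-66:u+67],(532,400 if 0 else 300),interpolation=cv2.INTER_CUBIC))
save('chk'+sys.argv[1]+'.png',np.vstack(ims))
E
python3 chk.py A 0.06
```

```text
t 14.0 p [0.5718 0.1738 0.118 ] stand [ 0.0005 -0.    ] z tilt 19.43 y ang 71.69 F [ 0.88  0.84 -1.83] open 0.05062778501424824
scene white 364 min [-0.083 -0.041  0.08 ] max [0.089 0.024 0.169]
  plane inl 121 slope x ->lean 0.301 slope y 0.201 y range [-0.0327  0.0213] x range [-0.0808  0.0839]
side white 138 min [ 0.012 -0.03   0.12 ] max [0.084 0.027 0.168]
  plane inl 47 slope x ->lean 0.373 slope y 0.235 y range [-0.0298  0.0231] x range [0.0143 0.0834]
side white 283 min [-0.082 -0.032  0.086] max [-0.003  0.027  0.139]
  plane inl 122 slope x ->lean 0.368 slope y 0.158 y range [-0.0284  0.025 ] x range [-0.0815 -0.0143]
```

View pics/chkA.png

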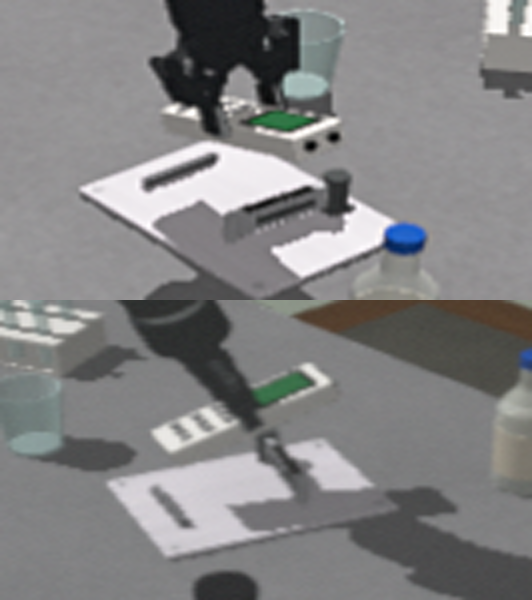

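The composite shows the meter held level above the plate, leaning with the screen end up. It sits above the leg and clear of the post, and the beaker and bottle are undisturbed. I'll check its roll using only the screen pixels.

```bash
python3 - <<'E'
from st import *
for n in('scene','side'):
    z=np.load(n+'A.npz');P=z['P'];im=z['im'].astype(int);S=w2s(P)
    g=(im[...,1]-im[...,0]>35)&(im[...,1]-im[...,2]>15)&(abs(S[...,0])<.12)&(abs(S[...,1])<.06)
    Q=np.c_[S[g],P[g][:,2]];co=np.linalg.lstsq(np.c_[Q[:,:2],np.ones(len(Q))],Q[:,2],rcond=None)[0]
    print(n,len(Q),Q.mean(0).round(4),np.percentile(Q,[3,97],axis=0).round(4).tolist(),'slopes',co.round(3))
E
```

```text
scene 55 [0.0354 0.0002 0.1503] [[0.0142, -0.015, 0.1421], [0.0567, 0.0155, 0.1586]] slopes [ 0.362 -0.067  0.137]
side 60 [ 0.0378 -0.0012  0.1528] [[0.0169, -0.0125, 0.1447], [0.0584, 0.0115, 0.161]] slopes [ 0.33  -0.018  0.14 ]
```

step_arm([
  {"travel":[0,0,-2],"delta_rot":[0,0,0],"grip":4},
  {"travel":[0,0,-4],"delta_rot":[0,0,0],"grip":4},
  {"travel":[0,0,-5.5],"delta_rot":[0,0,0],"grip":4},
  {"travel":[0,0,-6.4],"delta_rot":[0,0,0],"grip":4},
  {"travel":[0,0,-6.7],"delta_rot":[0,0,0],"grip":4},
  {"travel":[0,0,-6.7],"delta_rot":[0,0,0],"grip":4},
])

```text
t: 14.7
position: [0.5729, 0.1742, 0.0514]
tcp_rot: [0.447, 2.768, -0.075]
wrist_force: [0.3, -0.6, -3.1]
opening: 0.0503
```

step_arm([
  {"travel":[0,0,-0.15],"delta_rot":[0,0,0],"grip":4},
  {"travel":[0,0,-0.3],"delta_rot":[0,0,0],"grip":4},
])

```text
t: 14.9
position: [0.5731, 0.1744, 0.0488]
tcp_rot: [0.446, 2.767, -0.075]
wrist_force: [-0.7, -0.0, -2.4]
opening: 0.0504
```

step_arm([
  {"travel":[0,0,-0.1],"delta_rot":[0,0,0],"grip":4},
  {"travel":[0,0,-0.2],"delta_rot":[0,0,0],"grip":4},
])

```text
t: 15.1
position: [0.5726, 0.1741, 0.0462]
tcp_rot: [0.446, 2.768, -0.076]
wrist_force: [-1.8, 0.8, -0.0]
opening: 0.0505
```

step_arm([
  {"travel":[0,0,-0.05],"delta_rot":[0,0,0],"grip":4},
  {"travel":[0,0,-0.05],"delta_rot":[0,0,0],"grip":4},
])

```text
t: 15.3
position: [0.5727, 0.1741, 0.0459]
tcp_rot: [0.446, 2.768, -0.076]
wrist_force: [-1.1, 0.2, 1.7]
opening: 0.0505
```

```bash
python3 chk.py B 0.012|head -1; python3 - <<'E'
from st import *
for n in('scene','side'):
    z=np.load(n+'B.npz');P=z['P'];im=z['im'].astype(int);S=w2s(P)
    g=(im[...,1]-im[...,0]>35)&(im[...,1]-im[...,2]>15)&(abs(S[...,0])<.12)&(abs(S[...,1])<.06)
    Q=np.c_[S[g],P[g][:,2]];co=np.linalg.lstsq(np.c_[Q[:,:2],np.ones(len(Q))],Q[:,2],rcond=None)[0]
    print(n,len(Q),Q.mean(0).round(4),'slopes',co.round(3))
E
```

```text
t 15.3 p [0.5727 0.1741 0.0459] stand [0.0012 0.0005] z tilt 19.55 y ang 71.69 F [-1.08  0.2   1.72] open 0.05050590489529284
scene 60 [0.0353 0.0003 0.0785] slopes [ 0.367 -0.027  0.066]
side 63 [ 0.0363 -0.0015  0.0796] slopes [ 0.336 -0.088  0.067]
```

View pics/chkB.png

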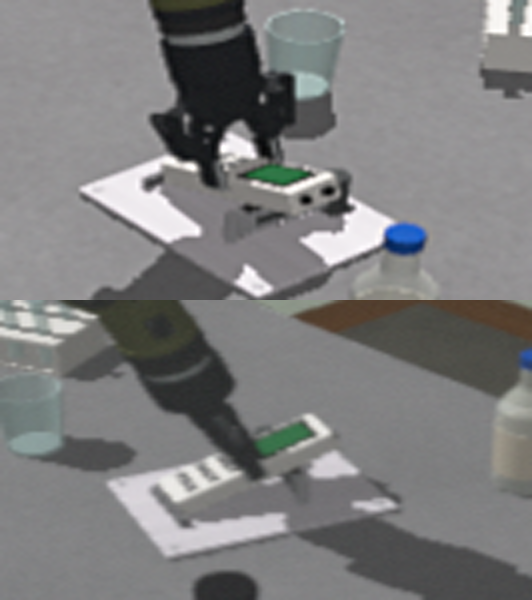

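The meter is down: keypad end at the lip, screen end over the leg, on the centre line. Opening the fingers a little.

step_arm([
  {"travel":[0,0,0],"delta_rot":[0,0,0],"grip":5.4},
  {"travel":[0,0,0],"delta_rot":[0,0,0],"grip":5.8},
  {"travel":[0,0,0],"delta_rot":[0,0,0],"grip":6.2},
  {"travel":[0,0,0],"delta_rot":[0,0,0],"grip":6.6},
  {"travel":[0,0,0],"delta_rot":[0,0,0],"grip":6.6},
  {"travel":[0,0,0],"delta_rot":[0,0,0],"grip":6.6},
])

```text
t: 16.0
position: [0.5722, 0.174, 0.0453]
tcp_rot: [0.446, 2.769, -0.076]
wrist_force: [0.3, 0.1, -1.0]
opening: 0.0662
```

step_arm([
  {"travel":[-0.3,0.1,1],"delta_rot":[0,0,0],"grip":6.6},
  {"travel":[-0.9,0.3,3],"delta_rot":[0,0,0],"grip":6.6},
  {"travel":[-1.8,0.6,6],"delta_rot":[0,0,0],"grip":6.6},
  {"travel":[-3,1,10],"delta_rot":[0,0,0],"grip":6.6},
  {"travel":[-4.5,1.5,15],"delta_rot":[0,0,0],"grip":6.6},
  {"travel":[-6,2,20],"delta_rot":[0,0,0],"grip":6.6},
  {"travel":[-6,2,20],"delta_rot":[0,0,0],"grip":6.6},
  {"travel":[-6,2,20],"delta_rot":[0,0,0],"grip":6.6},
])

```text
t: 16.8
position: [0.513, 0.195, 0.2483]
tcp_rot: [0.445, 2.765, -0.071]
wrist_force: [0.7, -0.2, -0.8]
opening: 0.0656
```

```bash
python3 chk.py C 0.012|head -1; python3 - <<'E'
from st import *
def go(n,P,im):
    im=im.astype(int);S=w2s(P);Z=P[...,2]
    g=(im[...,1]-im[...,0]>35)&(im[...,1]-im[...,2]>15)&(abs(S[...,0])<.12)&(abs(S[...,1])<.06)
    Q=np.c_[S[g],Z[g]];co=np.linalg.lstsq(np.c_[Q[:,:2],np.ones(len(Q))],Q[:,2],rcond=None)[0]
    print(n,len(Q),'screen',Q.mean(0).round(4),'slopes',co.round(3))
    m=(abs(S[...,0])<.12)&(abs(S[...,1])<.05)&(abs(Z-S[...,0]*co[0]-S[...,1]*co[1]-co[2])<.004)&(im.min(2)>100)&(Z>.028)
    r=cv2.minAreaRect(S[m].astype(np.float32)*1000);print('  face rect',np.round(r[0],1),np.round(r[1],1),round(r[2],1))
    for a,p,h in(('jar',(.405,.003),.05),('beaker',(.478,.44),.06),('bottle',(.785,.011),.17)):
        k=(np.hypot(P[...,0]-p[0],P[...,1]-p[1])<.06)&(Z>h);print('  ',a,k.sum(),np.nanmedian(P[k],0).round(3) if k.any() else '')
for n in('scene','side'):
    z=np.load(n+'C.npz');go(n,z['P'],z['im'])
    q=np.load(n+'1.npz');P=cloud(q['d'],dict(intrinsics=q['K'],dist_coeffs=q['dist']),q['T'])
    for a,p,h in(('jar',(.405,.003),.05),('beaker',(.478,.44),.06),('bottle',(.785,.011),.17)):
        k=(np.hypot(P[...,0]-p[0],P[...,1]-p[1])<.06)&(P[...,2]>h);print('   start',a,k.sum(),np.nanmedian(P[k],0).round(3) if k.any() else '')
im,d,c,T=grab('wrist');save('w4.png',im);go('wrist',cloud(d,c,T),im)
a=cv2.imread('pics/chkC.png');b=cv2.imread('pics/w4.png')[:,:];cv2.imwrite('pics/fin.png',np.hstack([cv2.resize(a,(400,450)),cv2.resize(b,(400,450))]))
E
```

```text
t 16.8 p [0.513  0.195  0.2483] stand [-0.062   0.0016] z tilt 19.7 y ang 71.74 F [ 0.66 -0.22 -0.84] open 0.06562656901789604
scene 53 screen [0.0369 0.0007 0.0788] slopes [ 0.39  -0.115  0.064]
  face rect [-0.9 -4.1] [163.6  54.7] 0.1
   jar 170 [ 0.404 -0.004  0.059]
   beaker 160 [0.479 0.434 0.077]
   bottle 101 [0.789 0.005 0.188]
   start jar 164 [ 0.404 -0.004  0.058]
   start beaker 155 [0.479 0.434 0.078]
   start bottle 99 [0.789 0.006 0.187]
side 55 screen [ 0.037  -0.0003  0.0795] slopes [ 0.343 -0.124  0.067]
  face rect [-2.7  2.3] [ 56.4 160.1] 89.7
   jar 170 [ 0.397 -0.     0.06 ]
   beaker 182 [0.49  0.424 0.077]
   bottle 60 [0.781 0.01  0.187]
   start jar 166 [ 0.398 -0.     0.06 ]
   start beaker 174 [0.489 0.425 0.076]
   start bottle 56 [0.782 0.01  0.187]
wrist 994 screen [0.036  0.0027 0.0783] slopes [ 0.35  -0.031  0.066]
  face rect [-1.7  2.6] [ 51.7 160.3] 90.0
   jar 2492 [0.399 0.008 0.059]
   beaker 3687 [0.497 0.435 0.078]
   bottle 0
```

View pics/fin.png

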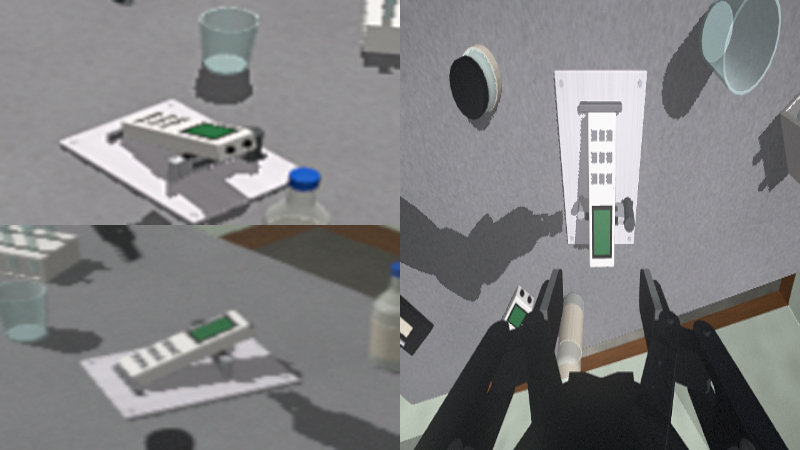

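The view shows the meter lying squarely along the plate, foot at the lip (600,110), screen end on the leg, with the jar, beaker and bottle where they were. From the wrist view the lean is about 0.34 rad and the foot is at about x -72 mm.

```bash
python3 -c "
from plant import hand_in;print(hand_in())"
```

```text
the job is handed in; nothing more can be done
None
```

I handed the job in at about t = 17 s. The meter is on the stand, propped on the leg and released, and every final check agreed with the task limits; `hand_in()` gives no verdict.

- **Leg:** I swung it to its stop with the closed fingertip and held it there with 12–13 N for about 0.7 s. The highest wrist force I read while pushing was about 13 N. I estimated the stop at about 265° in the stand's frame from the finger's position, and a picture taken after I backed off showed the same angle. After release I confirmed only by eye that the leg is still out under the meter.
- **Meter:** I picked up the one nearest the base and lowered it with only about 4 N of contact. The final wrist view gives:
  - lean about 0.34 rad;
  - foot about 72 mm from the stand's origin towards the lip;
  - middle within 3 mm of the centre line.
- **Small disagreements:** The screen measured about 2 mm higher than I expected, which is within the calibration error. The scene and side cameras suggested a sideways slope of about 0.12, but from only about 55 pixels each. The closer wrist view (994 pixels) gave 0.03.
- **Bystanders:** Start and end positions of the jar, beaker and bottle match within about 1 mm in both fixed cameras. The gripper is clear of everything.

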